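# Stand the fallen hardness sample back up in the test lane

## Task

One of the three aluminium samples queued in the lane for the hardness tester has toppled over. Stand it upright again, spigot up, centred on the empty ring mark in the row, and let go of it. Leave the two standing samples and the other things on the bench where they are.

Things in the scene. Friction and masses are not known exactly. Their poses are not given: they have to be found in the camera images.
- fallen: The fallen sample: bare aluminium round sample: body 52 mm diameter, 100 mm long, 0.45 to 0.7 kg, with a thin spigot (22 mm diameter, 16 mm long) on its top end. Origin on the axis in the middle of the 100 mm body (50 mm from the foot face, 50 mm to the spigot's root); its z axis runs from the foot to the spigot. It lies on its side on the lane floor across the lane, roughly over the empty ring mark (axis 26 mm above the lane floor), spigot towards the robot's left (+y).
- near: Neighbour, standing upright on one of the ring marks: bare aluminium round sample: body 52 mm diameter, 100 mm long, 0.45 to 0.7 kg, with a thin spigot (22 mm diameter, 16 mm long) on its top end. Origin on the axis in the middle of the 100 mm body (50 mm from the foot face, 50 mm to the spigot's root); its z axis runs from the foot to the spigot. 
- far: Neighbour, standing upright on another ring mark: bare aluminium round sample: body 52 mm diameter, 100 mm long, 0.45 to 0.7 kg, with a thin spigot (22 mm diameter, 16 mm long) on its top end. Origin on the axis in the middle of the 100 mm body (50 mm from the foot face, 50 mm to the spigot's root); its z axis runs from the foot to the spigot. 
- lane: The fixed lane: black rubber-faced plate 340 mm long (its x axis, leading away from the robot), 190 mm wide (y), its floor 8 mm above the bench, with an 8 mm thick steel rail along each long edge, its top 18 mm above the bench. Origin at the centre of its underside on the bench; z up. The three ring marks are on its centre line, 100 mm apart.
- place0 (a point): Place mark of the lane: 68 mm white ring outline on the lane floor; the point is its centre, at floor level, 8 mm above the bench. The one nearest the robot. Whichever ring has no standing sample is the empty one.
- place1 (a point): Place mark of the lane: 68 mm white ring outline on the lane floor; the point is its centre, at floor level, 8 mm above the bench. The middle one.
- place2 (a point): Place mark of the lane: 68 mm white ring outline on the lane floor; the point is its centre, at floor level, 8 mm above the bench. The one farthest from the robot.
- anvil: Bystander: dark steel anvil, 40 mm diameter, 70 mm long with a 24 mm stem, 25 mm long; lies on the bench left of the lane and stays there. Origin on its axis, in the middle of the 70 mm part; x along the axis to the stem.
- testblock: Bystander: flat steel disc, 64 mm diameter, 16 mm high, on the bench right of the lane; stays there. Origin at the centre of its underside.
Things that resemble listed ones, but are neither listed nor needed, are in the scene too. Leave any purple look-alike of the fallen alone. What is shaped like the near but blue or yellow is not meant.

How it is judged:
At the end, for the whole second after the job is handed in: The fallen sample stands on the lane floor spigot up, within 10 degrees of upright, its axis within 20 mm of the centre of the empty ring mark, released and at rest; both neighbours stand within 10 degrees of upright and within 20 mm of where they started (angle between each of fallen, near, far's own z axis and vertical below 0.17 rad and height (world z) of fallen between 0.052 and 0.064 m and (horizontal distance between fallen and place0 below 0.02 m or horizontal distance between fallen and place1 below 0.02 m or horizontal distance between fallen and place2 below 0.02 m) and linear speed of fallen below 0.02 m/s and angular speed of fallen below 0.2 rad/s and distance of each of near, far from where it was at the start of the episode below 0.02 m); the robot touches nothing.
It fails at once if a standing sample is tipped past 15 degrees or shifted more than 25 mm (angle between near's own z axis and vertical above 0.26 rad or distance of near from where it was at the start of the episode above 0.025 m).
It fails at once if the other standing sample is tipped past 15 degrees or shifted more than 25 mm (angle between far's own z axis and vertical above 0.26 rad or distance of far from where it was at the start of the episode above 0.025 m).
It fails at once if the dark anvil is shifted more than 30 mm (distance of anvil from where it was at the start of the episode above 0.03 m).
It fails at once if the flat test block is shifted more than 30 mm (distance of testblock from where it was at the start of the episode above 0.03 m).
It also fails if it takes over 38 s, if anything falls off the work surface, if the arm or the gripper's body presses on something with over 40 N, if the wrist force passes 120 N, or if a joint passes its speed limit or range.

## Robot

A 6-joint arm with a two-finger parallel gripper is mounted at the origin on the work surface. World frame = base frame: x ahead of the robot, y to its left, z up, the work surface at z = 0. Lengths are in m, angles in rad, forces in N, time in s.
With the tool pointing down it reaches from about 0.25 to 0.775 m from the base axis. Payload 8.9 kg.
Tool frame: the origin (TCP) lies between the finger pads; the fingertips stand 17 mm ahead of it and the grasp point (between the pads) lies 2 mm behind it; z points along the fingers, y is the line along which they close (so a half turn about z gives the same grasp; the last joint's range is limited). The gripper opens to 85 mm and grips with 20 to 120 N. Pads are 22 mm wide; open, the fingers measure 114 mm over their backs; the gripper's body (76 mm by 85 mm) begins 54 mm behind the grasp point. The pads swing forward as they close: fully open they stand 13 mm farther back than shut.
Start: joints at [1.148, 0.291, -0.153, 1.127, 0, 1.431], TCP at [0.147, 0.504, 0.248] pointing down, gripper open.
Joint ranges: [-2.52, 2.52], [-0.91, 1.74], [-1.3, 1.37], [-1.96, 2.02], [-1.52, 1.47], [-3.14, 3.14]. Speed limits (rad/s): [2.22, 2.22, 2.79, 3.14, 3.14, 3.14].

## Interface

Orientations are given as a unit quaternion [x, y, z, w].
In Python, from workcell import env gives the robot as it stands.
- The arm moves only by the tool carry_out, never from a script. Its argument "moves" is a list of rows, each an object with "turn": the turn, a rotation vector about the world's x, y, z in rad, a list of three; "slide": the shift along the world's x, y, z in cm, a list of three; "grip": the opening, from 0 (shut) to 1 (fully open). In form: [{"turn": [ax, ay, az], "slide": [tx, ty, tz], "grip": grip}, ...]. A call has 1 to 10 rows; each row is the pose to reach, as a shift and turn from the pose commanded when the call began; what a row does not reach only later rows make up. A row lasts 1/8 s, in which the tool goes at most 62.5 mm and 10.7 degrees, less where a joint would pass 70% of its speed; a pose out of reach is approached as far as the arm can. A call with a gripper value outside its range is refused whole. The fingers move at their own pace and stop on an object; the grip force is fixed at half the most. Time passes only in rows, so rows that repeat a pose let the fingers close. It gives the time, the measured TCP pose, the force, the opening and the grip force at its end, in the units of the state.
- env.sense(): the state, without advancing time (a new reading comes with each control period).
- env.grab_frame(name): name is "side" or "top" or "wrist"; returns the picture (384x512x3 uint8, red, green, blue); there is no depth.
- env.calibration(name): a dict with "fx", "fy", "cx", "cy" (pixels), "rvec" (rotation vector, rad) and "tvec" (3), from world to camera coordinates, as OpenCV has them. Camera axes: x right, y down, z forward; pixel columns grow to the right and rows downward; lengths in m; the calibration is good to about 2 mm. A picture is of the moment at which its call begins: read the wrist's pose just before it. calibration takes no time and is no camera call; for the wrist camera it gives the pose at the moment of the call.
- env.hand_in(): hands the job in; it is judged then, once.
Trained networks look in the newest picture that a camera, given by its name, has taken for a name from the list of things; names that differ only in an ending like _2 or _b are one class to them, and where a whole thing is asked for, a point or a joint stands for the part that bears it (a point fixed in the world has none). Each returns a list of dicts, best first, with "p" (0 to 1); they miss things now and then, are a little off and sometimes report something else, mostly with a low value. They report only what shows in the picture. A call takes as long as a camera call. They do not tell look-alikes from the thing itself.
- env.regions_of(camera, query): "mask" (384x512 bool, what is visible of it) and "location" ([column, row] in pixels, amid what is visible of it).
The state is a dict: "clock": time; "joint_pos": joint angles; "dq": joint speeds; "joint_torque": joint torques, N m; "position": TCP position; "orientation": TCP orientation; "contact_force": force on the tool from outside, world axes, zero at the start; "torque": the same for the moment, N m; "width": opening from 0.0 (shut) to 1.0 (fully open); "finger_force": force on a finger pad.
Only numpy, scipy, OpenCV 4.12 (cv2) and the standard library are available. Lean on these libraries where they do the work, as an engineer would, in place of code of your own. Each camera call takes 0.05 s, during which the arm holds its last target. There are 200 camera calls.

## Working session

There is one attempt and no reset: what is moved stays moved. The work goes in short steps, Python scripts to look and compute and a tool call to move; the robot and the scene stay as the last step left them, time stands still between calls to the robot, and variables do not carry over. Pictures are saved under pics/ and viewed, at most 10 in all, crops included, and the job is handed in when it is done.

Besides the shell and the picture viewer there is one more tool, called after ">>>" as a command line: name --argument value ..., lists and objects as JSON in quotes. carry_out: Moves the arm, as the interface text tells. Its arguments: {"type":"object","properties":{"moves":{"type":"array","items":{"type":"object","properties":{"turn":{"type":"array","items":{"type":"number"}},"slide":{"type":"array","items":{"type":"number"}},"grip":{"type":"number"}}}}},"required":["moves"]}

```bash
mkdir -p pics; cat > h.py <<'E'
import numpy as np, cv2
from workcell import env
def cal(n):
    c=env.calibration(n);K=np.array([[c['fx'],0,c['cx']],[0,c['fy'],c['cy']],[0,0,1.]])
    return K,np.array(c['rvec'],float),np.array(c['tvec'],float)
def back(n,px,z):
    K,r,t=cal(n);R=cv2.Rodrigues(r)[0];C=-R.T@t
    d=R.T@np.linalg.inv(K)@np.array([px[0],px[1],1.]);return C+d*(z-C[2])/d[2]
def proj(n,P):
    K,r,t=cal(n);return cv2.projectPoints(np.array(P,float).reshape(-1,1,3),r,t,K,None)[0].reshape(-1,2)
E
python3 - <<'E'
from h import *
s=env.sense();print(s)
ims=[]
for n in("top","side"):
    im=env.grab_frame(n);cv2.imwrite(f"pics/{n}0.png",im[:,:,::-1])
    K,r,t=cal(n);print(n,-cv2.Rodrigues(r)[0].T@t)
    for q in("fallen","near","lane","anvil","testblock"):
        for o in env.regions_of(n,q):
            print(n,q,round(o['p'],2),np.round(o['location']),o['mask'].sum(),np.round(back(n,o['location'],.03),3))
E
```

```text
{'clock': 0.0, 'joint_pos': array([ 1.14768154e+00,  2.91295540e-01, -1.54106553e-01,  1.12671152e+00,
        1.14090225e-05,  1.43150109e+00]), 'dq': array([ 1.95297344e-03,  8.87795626e-05, -1.64853110e-03,  9.65447840e-04,
       -2.52037449e-03,  9.53738809e-04]), 'joint_torque': array([ 2.68821233e-03, -5.37130487e+01,  3.31377411e+01,  1.57877005e-02,
        3.31428043e-05, -1.30468383e-06]), 'position': array([0.14683271, 0.50362006, 0.24773175]), 'orientation': array([ 1.41433926e-01,  9.89947479e-01, -6.31190649e-04, -1.88263105e-04]), 'contact_force': array([ 0.92740889, -0.45943119,  0.26904072]), 'torque': array([-0.01655544, -0.01213913,  0.00988088]), 'finger_force': 0.0, 'width': 0.99648701592764}
top [0.37388551 0.02624111 1.05357345]
top fallen 0.91 [170. 198.] 877 [0.599 0.21  0.03 ]
top fallen 0.72 [247. 164.] 948 [0.651 0.013 0.03 ]
top near 0.75 [325. 221.] 550 [ 0.48  -0.147  0.03 ]
top near 0.64 [258. 196.] 551 [ 0.568 -0.     0.03 ]
top near 0.6 [178. 251.] 584 [0.469 0.209 0.03 ]
top lane 0.82 [257. 215.] 8706 [0.522 0.011 0.03 ]
top anvil 0.88 [123. 236.] 618 [0.527 0.331 0.03 ]
top testblock 0.59 [395. 216.] 530 [ 0.465 -0.316  0.03 ]
top testblock 0.35 [255. 211.] 8695 [0.534 0.014 0.03 ]
side [ 0.32820154 -0.5776397   0.78739485]
side fallen 0.7 [240. 140.] 874 [0.59  0.208 0.03 ]
side fallen 0.69 [298. 186.] 1105 [0.657 0.016 0.03 ]
side near 0.86 [260. 192.] 1104 [0.571 0.031 0.03 ]
side near 0.8 [197. 145.] 883 [0.485 0.233 0.03 ]
side near 0.57 [245. 266.] 1297 [ 0.475 -0.134  0.03 ]
side lane 0.93 [248. 214.] 7446 [ 0.525 -0.016  0.03 ]
side anvil 0.75 [201. 116.] 544 [0.527 0.334 0.03 ]
side testblock 0.74 [278. 363.] 1183 [ 0.459 -0.331  0.03 ]
```

View pics/top0.png

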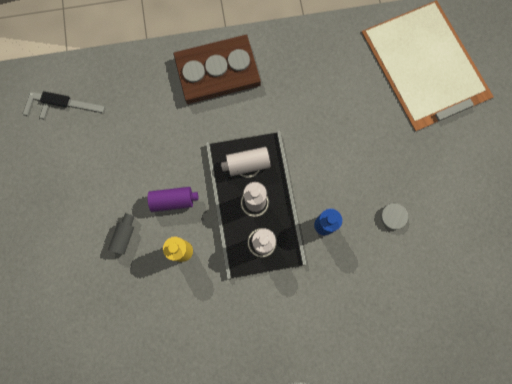

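View pics/side0.png

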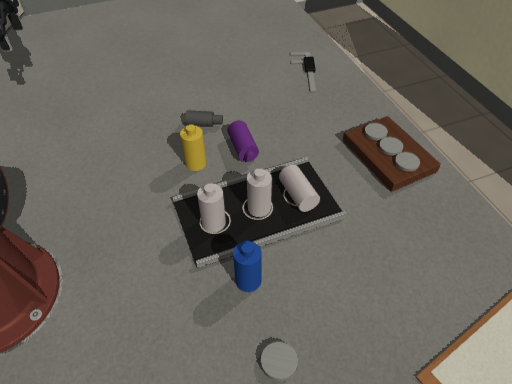

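Top view: the bare fallen sample lies on the far end of the lane at (247,162). The standing neighbours are at (255,197) and (263,242), so the far ring is empty. Possible mix-ups are purple lying (172,199), yellow (178,249), blue (330,221) and the three discs in the tray (215,66). I choose (247,162), the only aluminium one lying in the lane. Next I fit silhouettes and check it in a crop.

```bash
cat >> h.py <<'E'
from scipy.optimize import minimize
a=np.linspace(0,2*np.pi,40)
def cyl(r,z0,z1): return np.vstack([np.c_[r*np.cos(a),r*np.sin(a),0*a+z] for z in(z0,z1)])
BODY=[cyl(.026,-.05,.05),cyl(.011,.05,.066)]
LANE=[np.array([[x,y,z] for x in(-.17,.17) for y in(-.095,.095) for z in(0,.018)])]
def place(kind,p):
    x,y,w=p[:3]
    c,s=np.cos(w),np.sin(w)
    if kind=="lie": # z axis -> (-s,c,0) at w=0 -> +y
        R=np.array([[0,s*-1*-1*0+c,-s],[0,s,c],[1,0,0]]);R=np.array([[0,c,-s],[0,s,c],[1,0,0.]]);z=.034;B=BODY
    elif kind=="up": R=np.eye(3);z=.058;B=BODY
    else: R=np.array([[c,-s,0],[s,c,0],[0,0,1]]);z=0;B=LANE
    return [b@R.T+[x,y,z] for b in B]
def sil(n,parts,S=4):
    m=np.zeros((384*S,512*S),np.uint8)
    for P in parts: cv2.fillPoly(m,[cv2.convexHull(np.round((proj(n,P)+.5)*S).astype(np.int32))],1)
    return cv2.resize(m.astype(np.float32),(512,384),interpolation=cv2.INTER_AREA)
def fit(kind,p0,masks):
    def f(q):
        p=np.array(p0)+q*[.01,.01,.1]; v=0
        for n,m in masks.items():
            s=sil(n,place(kind,p));v-=np.minimum(s,m).sum()/np.maximum(s,m).sum()
        return v/len(masks)
    o=minimize(f,[0,0,0],method="Nelder-Mead",options=dict(initial_simplex=[[0,0,0],[1,0,0],[0,1,0],[0,0,1]],xatol=.02,fatol=1e-4))
    return np.array(p0)+o.x*[.01,.01,.1],-o.fun
def pick(n,q,px):
    L=env.regions_of(n,q)
    return min(L,key=lambda o:np.hypot(*(np.array(o['location'])-px)))['mask'].astype(np.float32)
E
python3 - <<'E'
from h import *
im={n:env.grab_frame(n) for n in("top","side")}
J={}
def hull(m):
    o=np.zeros((384,512),np.uint8);p=cv2.findNonZero((m>0).astype(np.uint8));cv2.fillPoly(o,[cv2.convexHull(p)],1);return o.astype(np.float32)
F={n:pick(n,"fallen",p) for n,p in(("top",(247,163)),("side",(298,186)))}
N1={n:pick(n,"near",p) for n,p in(("top",(257,196)),("side",(260,192)))}
N0={n:pick(n,"near",p) for n,p in(("top",(263,241)),("side",(212,208)))}
L={"top":hull(pick("top","lane",(257,215)))}
for k,p,M in(("lie",[.655,.013,.1],F),("up",[.55,.005,0],N1),("up",[.45,0,0],N0),("lane",[.54,.005,.1],L)):
    r,v=fit(k,p,M);print(k,np.round(r,4),round(v,3))
    if k!="lane":print([np.round(fit(k,p,{n:M[n]})[0],4) for n in M])
    if k=="lie":
        out=[]
        for n,(x,y) in(("top",(247,163)),("side",(298,190))):
            c=cv2.resize(im[n][y-45:y+45,x-45:x+45,::-1].copy(),(400,400),interpolation=cv2.INTER_CUBIC)
            for P in place(k,r): cv2.polylines(c,[cv2.convexHull(np.round((proj(n,P)-[x-45,y-45]+.5)*400/90).astype(np.int32))],True,(0,0,255))
            out.append(c)
        cv2.imwrite("pics/crop1.png",np.hstack(out))
E
```

```text
lie [0.6565 0.0105 0.062 ] 0.919
[array([0.6572, 0.011 , 0.0606]), array([0.6554, 0.0105, 0.0532])]
up [ 0.5599  0.0085 -0.071 ] 0.924
[array([ 0.5606,  0.0089, -0.0688]), array([ 0.5597,  0.0081, -0.0495])]
up [0.45 0.   0.  ] -0.0
[array([0.45, 0.  , 0.  ]), array([0.45, 0.  , 0.  ])]
lane [0.5564 0.0117 0.0058] 0.987
```

View pics/crop1.png

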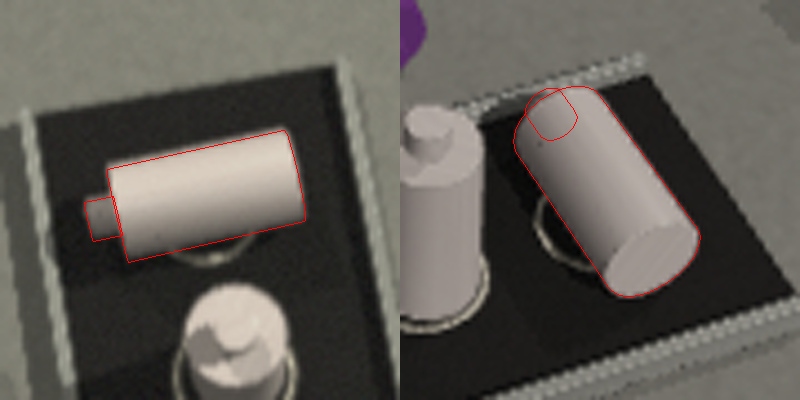

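Both crops confirm the choice: a bare aluminium body with its spigot on the +y side, and the fitted outline matches. Plan: grasp 12 mm towards the spigot with the tool tilted 45° from the +y side, lift, roll +90° about x and set it down.

```bash
cat >> h.py <<'E'
from scipy.spatial.transform import Rotation as Ro
def goal(tilt,yaw):
    x=np.array([np.cos(yaw),np.sin(yaw),0]); D=Ro.from_rotvec(tilt*x)
    z=D.apply([0,0,-1.]); y=x
    return Ro.from_matrix(np.c_[np.cross(y,z),y,z])
def delta(R,p):
    s=env.sense();q=Ro.from_quat(s['orientation'])
    return (R*q.inv()).as_rotvec().round(3),((np.array(p)-s['position'])*100).round(2)
E
python3 - <<'E'
from h import *
g=goal(-np.pi/4,.06);z=g.as_matrix()[:,2];print(z)
gp=np.array([.6558,.0225,.034])
print(back("top",(249.7,177.6),.008)+[.034,0,0])
print(delta(g,[.656,.2,.26]))
print([ (gp-z*b).round(4) for b in(.15,.05,.001)])
E
```

```text
[ 0.04240096 -0.70583437 -0.70710678]
[0.65582655 0.01211693 0.008     ]
(array([-0.652, -0.521, -1.16 ]), array([ 50.9 , -30.4 ,   1.17]))
[array([0.6494, 0.1284, 0.1401]), array([0.6537, 0.0578, 0.0694]), array([0.6558, 0.0232, 0.0347])]
```

Ring centre is about (0.656, 0.012). Moving to the waypoint.

>>> carry_out --moves '[{"turn": [-0.652, -0.521, -1.16], "slide": [15, -9, 4], "grip": 0.85}, {"turn": [-0.652, -0.521, -1.16], "slide": [15, -9, 4], "grip": 0.85}, {"turn": [-0.652, -0.521, -1.16], "slide": [30, -18, 4], "grip": 0.85}, {"turn": [-0.652, -0.521, -1.16], "slide": [30, -18, 4], "grip": 0.85}, {"turn": [-0.652, -0.521, -1.16], "slide": [40, -24, 4], "grip": 0.85}, {"turn": [-0.652, -0.521, -1.16], "slide": [50.9, -30.4, 1.2], "grip": 0.85}, {"turn": [-0.652, -0.521, -1.16], "slide": [50.9, -30.4, 1.2], "grip": 0.85}, {"turn": [-0.652, -0.521, -1.16], "slide": [50.9, -30.4, 1.2], "grip": 0.85}, {"turn": [-0.652, -0.521, -1.16], "slide": [50.9, -30.4, 1.2], "grip": 0.85}, {"turn": [-0.652, -0.521, -1.16], "slide": [50.9, -30.4, 1.2], "grip": 0.85}]'

```text
clock: 2.3
position: [0.6581, 0.1976, 0.2588]
orientation: [0.634, 0.672, -0.263, 0.278]
contact_force: [-0.5, 0.5, 0.1]
width: 0.85
finger_force: 0.0
```

```bash
python3 - <<'E'
from h import *
g=goal(-np.pi/4,.06)
for p in([.6494,.1284,.14],[.6537,.0578,.0694]):print(delta(g,p))
print(env.sense()['joint_pos'].round(2))
E
```

```text
(array([ 0.001, -0.   ,  0.002]), array([ -0.87,  -6.92, -11.88]))
(array([ 0.001, -0.   ,  0.002]), array([ -0.44, -13.98, -18.94]))
[ 0.48  0.96  0.8   1.8  -0.7   2.13]
```

>>> carry_out --moves '[{"slide": [-0.9, -6.9, -11.9], "grip": 0.85}, {"slide": [-0.9, -6.9, -11.9], "grip": 0.85}, {"slide": [-0.9, -6.9, -11.9], "grip": 0.85}, {"slide": [-0.4, -14.0, -18.9], "grip": 0.85}, {"slide": [-0.4, -14.0, -18.9], "grip": 0.85}, {"slide": [-0.4, -14.0, -18.9], "grip": 0.85}, {"slide": [-0.4, -14.0, -18.9], "grip": 0.85}]'

```text
validation failed for argument at $.mo...
```

```bash
python3 - <<'E'
from h import *
g=goal(-np.pi/4,.06)
print(delta(g,[.6558,.0232,.0347]))
print(env.sense()['joint_pos'].round(2))
out=[]
im=env.grab_frame("wrist")[:,:,::-1].copy()
for P in place("lie",[.6565,.0105,.062]): cv2.polylines(im,[cv2.convexHull(np.round(proj("wrist",P)).astype(np.int32))],True,(0,0,255))
c=env.grab_frame("side")[110:260,210:360,::-1]
cv2.imwrite("pics/w1.png",np.hstack([cv2.resize(im,(400,300)),cv2.resize(c,(300,300))]))
E
```

```text
(array([ 0.001, -0.   ,  0.002]), array([ -0.23, -17.44, -22.41]))
[ 0.48  0.96  0.8   1.8  -0.7   2.13]
```

View pics/w1.png

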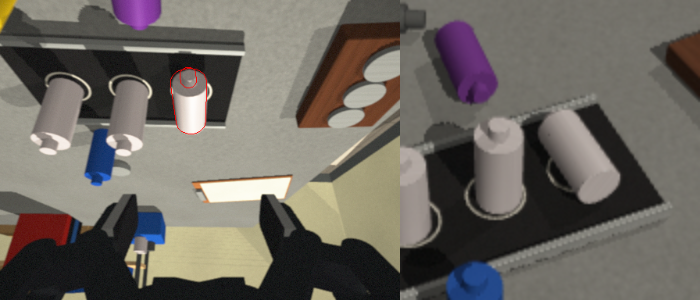

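The move was refused because a turn is required. The wrist view shows the fitted outline lying on the sample at (190,102), midway between the fingers. I repeat the move with turns.

>>> carry_out --moves '[{"turn": [0, 0, 0], "slide": [-0.9, -6.9, -11.9], "grip": 0.85}, {"turn": [0, 0, 0], "slide": [-0.9, -6.9, -11.9], "grip": 0.85}, {"turn": [0, 0, 0], "slide": [-0.9, -6.9, -11.9], "grip": 0.85}, {"turn": [0, 0, 0], "slide": [-0.4, -14.0, -18.9], "grip": 0.85}, {"turn": [0, 0, 0], "slide": [-0.4, -14.0, -18.9], "grip": 0.85}, {"turn": [0, 0, 0], "slide": [-0.4, -14.0, -18.9], "grip": 0.85}, {"turn": [0, 0, 0], "slide": [-0.4, -14.0, -18.9], "grip": 0.85}]'

```text
clock: 3.28
position: [0.6532, 0.0614, 0.0729]
orientation: [0.634, 0.673, -0.261, 0.279]
contact_force: [0.0, -0.1, 0.7]
width: 0.854
finger_force: 0.0
```

```bash
python3 - <<'E'
from h import *
g=goal(-np.pi/4,.06)
print(delta(g,[.6558,.0232,.0347]))
print(env.sense()['joint_pos'].round(2))
im=env.grab_frame("wrist")[:,:,::-1].copy()
for P in place("lie",[.6565,.0105,.062]): cv2.polylines(im,[cv2.convexHull(np.round(proj("wrist",P)).astype(np.int32))],True,(0,0,255))
c=env.grab_frame("side")[110:260,210:360,::-1]
cv2.imwrite("pics/w2.png",np.hstack([cv2.resize(im,(400,300)),cv2.resize(c,(300,300))]))
E
```

```text
(array([-0.001,  0.003, -0.001]), array([ 0.26, -3.82, -3.82]))
[ 0.31  0.89  0.15  1.07 -0.76  1.91]
```

View pics/w2.png

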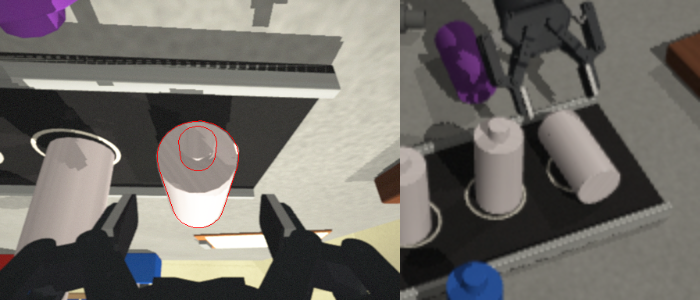

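The fit holds up close, the fingers straddle the sample and the neighbour is clear. Advance and close.

>>> carry_out --moves '[{"turn": [0, 0, 0], "slide": [0.2, -1.8, -1.8], "grip": 0.85}, {"turn": [0, 0, 0], "slide": [0.4, -3.6, -3.5], "grip": 0.85}, {"turn": [0, 0, 0], "slide": [0.4, -3.6, -3.5], "grip": 0.85}, {"turn": [0, 0, 0], "slide": [0.4, -3.6, -3.5], "grip": 0.85}, {"turn": [0, 0, 0], "slide": [0.4, -3.6, -3.5], "grip": 0.4}, {"turn": [0, 0, 0], "slide": [0.4, -3.6, -3.5], "grip": 0.4}, {"turn": [0, 0, 0], "slide": [0.4, -3.6, -3.5], "grip": 0.4}, {"turn": [0, 0, 0], "slide": [0.4, -3.6, -3.5], "grip": 0.4}, {"turn": [0, 0, 0], "slide": [0.4, -3.6, -3.5], "grip": 0.4}]'

```text
clock: 4.5
position: [0.6565, 0.025, 0.0374]
orientation: [0.633, 0.673, -0.262, 0.279]
contact_force: [-2.6, 5.6, 5.8]
width: 0.592
finger_force: 61.2
```

Gripped (width 0.59, 61 N). Lift, then roll.

>>> carry_out --moves '[{"turn": [0, 0, 0], "slide": [0, 0, 4], "grip": 0.4}, {"turn": [0, 0, 0], "slide": [0, 0, 8], "grip": 0.4}, {"turn": [0, 0, 0], "slide": [0, 0, 12], "grip": 0.4}, {"turn": [0, 0, 0], "slide": [0, 0, 12], "grip": 0.4}]'

```text
clock: 5.0
position: [0.6575, 0.0248, 0.159]
orientation: [0.634, 0.672, -0.26, 0.28]
contact_force: [0.5, 0.7, -5.5]
width: 0.593
finger_force: 64.6
```

>>> carry_out --moves '[{"turn": [0.16, 0.01, 0], "slide": [0, 0, 0], "grip": 0.4}, {"turn": [0.32, 0.02, 0], "slide": [0, 0, 0], "grip": 0.4}, {"turn": [0.48, 0.03, 0], "slide": [0, 0, 0], "grip": 0.4}, {"turn": [0.64, 0.038, 0], "slide": [0, 0, 0], "grip": 0.4}, {"turn": [0.8, 0.048, 0], "slide": [0, 0, 0], "grip": 0.4}, {"turn": [0.96, 0.058, 0], "slide": [0, 0, 0], "grip": 0.4}, {"turn": [1.12, 0.067, 0], "slide": [0, 0, 0], "grip": 0.4}, {"turn": [1.28, 0.077, 0], "slide": [0, 0, 0], "grip": 0.4}, {"turn": [1.44, 0.086, 0], "slide": [0, 0, 0], "grip": 0.4}, {"turn": [1.568, 0.094, 0], "slide": [0, 0, 0], "grip": 0.4}]'

```text
clock: 6.25
position: [0.6554, 0.0232, 0.1541]
orientation: [0.634, 0.671, 0.263, -0.28]
contact_force: [-0.4, 0.7, -5.5]
width: 0.594
finger_force: 64.2
```

>>> carry_out --moves '[{"turn": [0, 0, 0], "slide": [0, 0, 0], "grip": 0.4}, {"turn": [0, 0, 0], "slide": [0, 0, 0], "grip": 0.4}]'

```text
clock: 6.5
position: [0.6558, 0.0244, 0.1554]
orientation: [0.634, 0.673, 0.261, -0.278]
contact_force: [0.1, 0.5, -4.5]
width: 0.589
finger_force: 64.4
```

```bash
python3 - <<'E'
from h import *
s=env.sense()
print(delta(goal(np.pi/4,.06),[.6558,.012,.15]),s['joint_pos'].round(2),s['contact_force'],s['position'])
c=env.grab_frame("side")[60:300,150:400,::-1]
t=env.grab_frame("top")[90:290,170:378,::-1]
cv2.imwrite("pics/l1.png",np.hstack([cv2.resize(c,(400,384)),cv2.resize(t,(400,384))]))
E
```

```text
(array([ 0.003, -0.001, -0.   ]), array([ 0.  , -1.24, -0.54])) [-0.38  0.84  0.28  1.42  0.69  0.98] [ 0.10337499  0.54196429 -4.51284873] [0.65578577 0.02436401 0.15540899]
```

View pics/l1.png

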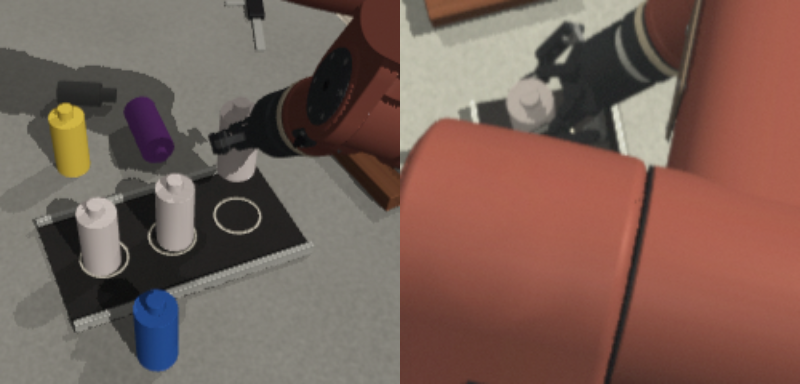

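The sample hangs upright in the gripper and the empty ring shows at crop (237,216). The side image is clear, so I lower to about 1 cm above the floor, centred, and check there.

>>> carry_out --moves '[{"turn": [0, 0, 0], "slide": [0, -1.6, 0], "grip": 0.4}, {"turn": [0, 0, 0], "slide": [0, -1.6, -3], "grip": 0.4}, {"turn": [0, 0, 0], "slide": [0, -1.6, -6], "grip": 0.4}, {"turn": [0, 0, 0], "slide": [0, -1.6, -7.3], "grip": 0.4}, {"turn": [0, 0, 0], "slide": [0, -1.6, -7.3], "grip": 0.4}, {"turn": [0, 0, 0], "slide": [0, -1.6, -7.3], "grip": 0.4}]'

```text
clock: 7.35
position: [0.6567, 0.0078, 0.0846]
orientation: [0.633, 0.673, 0.263, -0.278]
contact_force: [0.1, 0.3, -4.4]
width: 0.586
finger_force: 64.5
```

```bash
python3 - <<'E'
from h import *
print(back("side",(298.1,195),.008))
s=env.sense();p=s['position'];print(p,s['contact_force'],s['joint_pos'].round(2))
c0=p+[0,.0034,-.0145];print("centre",c0)
o=[]
for n,(x,y) in(("side",(298,175)),("wrist",None)) if False else (("side",(298,175)),):
    im=env.grab_frame(n)[:,:,::-1]
    c=cv2.resize(im[y-50:y+50,x-50:x+50],(400,400),interpolation=cv2.INTER_CUBIC);d=c.copy()
    for P in [b+c0 for b in BODY]: cv2.polylines(d,[cv2.convexHull(np.round((proj(n,P)-[x-50,y-50]+.5)*4).astype(np.int32))],True,(0,0,255))
    cv2.imwrite("pics/l2.png",np.hstack([c,d]))
E
```

```text
[0.65684554 0.00908718 0.008     ]
[0.65668133 0.00775052 0.08463032] [ 0.13794169  0.26613966 -4.43453257] [-0.41  0.93  0.25  1.32  0.68  0.95]
centre [0.65668133 0.01115052 0.07013032]
```

View pics/l2.png

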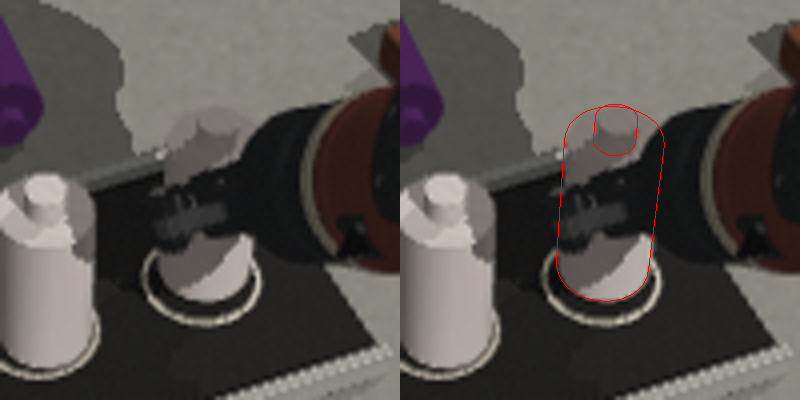

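The prediction matches the picture: the sample is upright, with its foot about 12 mm above the ring and centred on it. Lower it onto the floor.

>>> carry_out --moves '[{"turn": [0, 0, 0], "slide": [0, 0, -0.5], "grip": 0.4}, {"turn": [0, 0, 0], "slide": [0, 0, -0.8], "grip": 0.4}, {"turn": [0, 0, 0], "slide": [0, 0, -1.0], "grip": 0.4}, {"turn": [0, 0, 0], "slide": [0, 0, -1.0], "grip": 0.4}]'

```text
clock: 7.9
position: [0.6559, 0.008, 0.0737]
orientation: [0.634, 0.672, 0.263, -0.279]
contact_force: [-1.9, 0.1, 0.3]
width: 0.59
finger_force: 65.1
```

>>> carry_out --moves '[{"turn": [0, 0, 0], "slide": [0, 0, -0.15], "grip": 0.4}, {"turn": [0, 0, 0], "slide": [0, 0, -0.15], "grip": 0.4}]'

```text
clock: 8.15
position: [0.656, 0.0081, 0.0736]
orientation: [0.634, 0.672, 0.263, -0.279]
contact_force: [-6.0, -2.9, 11.4]
width: 0.588
finger_force: 66.1
```

Touchdown (+11 N). Release slowly.

>>> carry_out --moves '[{"turn": [0, 0, 0], "slide": [0, 0, 0.1], "grip": 0.4}, {"turn": [0, 0, 0], "slide": [0, 0, 0.1], "grip": 0.65}, {"turn": [0, 0, 0], "slide": [0, 0, 0.1], "grip": 0.75}, {"turn": [0, 0, 0], "slide": [0, 0, 0.1], "grip": 0.85}, {"turn": [0, 0, 0], "slide": [0, 0, 0.1], "grip": 0.85}, {"turn": [0, 0, 0], "slide": [0, 0, 0.1], "grip": 0.85}]'

```text
clock: 8.9
position: [0.656, 0.008, 0.0728]
orientation: [0.634, 0.672, 0.263, -0.278]
contact_force: [0.4, -0.1, -0.3]
width: 0.85
finger_force: 0.0
```

>>> carry_out --moves '[{"turn": [0, 0, 0], "slide": [0.1, -1.4, 1.4], "grip": 0.85}, {"turn": [0, 0, 0], "slide": [0.2, -2.8, 2.8], "grip": 0.85}, {"turn": [0, 0, 0], "slide": [0.3, -5, 5], "grip": 0.85}, {"turn": [0, 0, 0], "slide": [0.5, -8, 8], "grip": 0.85}, {"turn": [0, 0, 0], "slide": [0.7, -12, 12], "grip": 0.85}, {"turn": [0, 0, 0], "slide": [0.7, -14, 16], "grip": 0.85}, {"turn": [0, 0, 0], "slide": [0.7, -14, 16], "grip": 0.85}]'

```text
clock: 9.78
position: [0.6639, -0.1343, 0.2353]
orientation: [0.634, 0.673, 0.263, -0.276]
contact_force: [-0.4, -0.5, -0.5]
width: 0.851
finger_force: 0.0
```

```bash
python3 - <<'E'
from h import *
s=env.sense();print(s['clock'],s['position'],s['contact_force'])
c=env.grab_frame("side")[60:300,150:400,::-1]
for o in env.regions_of("side","near"):
    l=np.array(o['location'])
    if o['p']>.3: print(round(o['p'],2),l,np.round(fit("up",[*back("side",l,.058)[:2],0],{"side":o['mask'].astype(np.float32)}),4) if 0 else fit("up",[*back("side",l,.058)[:2],0],{"side":o['mask'].astype(np.float32)}))
cv2.imwrite("pics/e1.png",cv2.resize(c,(500,480)))
E
```

```text
9.775 [ 0.6638759  -0.13430103  0.2353199 ] [-0.38480185 -0.47578206 -0.47523995]
0.69 [259.6 190.7] (array([0.55968661, 0.00836569, 0.03346792]), np.float64(0.9278058409690857))
0.69 [243.9 263.9] (array([ 0.4719595 , -0.1528359 ,  0.05621465]), np.float64(0.9506465792655945))
0.63 [195.7 146.4] (array([0.46767641, 0.19608417, 0.06324636]), np.float64(0.8974162936210632))
0.55 [247.8 217.8] (array([ 0.49331923, -0.037788  ,  0.12731535]), np.float64(0.1493314653635025))
```

View pics/e1.png

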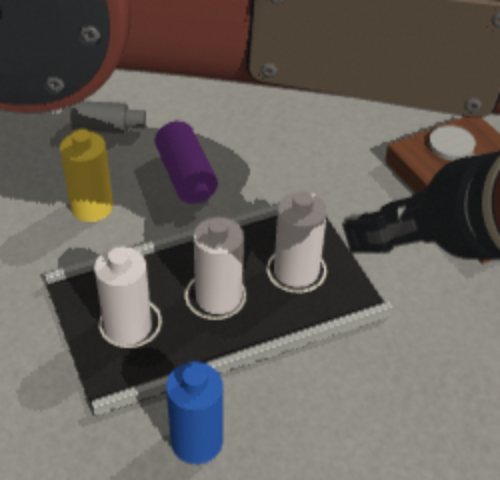

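The sample stands upright in its ring at (300,240), the neighbours are unmoved and the gripper is clear. Handing in.

```bash
python3 -c "
from workcell import env
print(env.hand_in())"
```

```text
the job is handed in; nothing more can be done
None
```

The fallen sample was stood upright, spigot up, on the empty far ring and released; the last picture showed both neighbours unmoved and the gripper clear, and I handed the job in at about 10 s (no verdict was returned).

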